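Clip the clay extruder's plunger in its drawn-out position

ROBOT

A 6-joint arm with a two-finger parallel gripper is mounted at the origin on the work surface. World frame = base frame: x ahead of the robot, y to its left, z up, the work surface at z = 0. Lengths are in m, angles in rad, forces in N, time in s.
With the tool pointing down it reaches from about 0.225 to 0.725 m from the base axis. Payload 3.1 kg.
Tool frame: the origin (TCP) lies on the centre line of the jaws, within the pads' length; the fingertips stand r.tip_extent ahead of it and the grasp point (between the pads) lies 8 mm behind it (r.tip_extent is the distance from the TCP to the fingertips, in m); z points along the fingers, y is the line along which they close (so a half turn about z gives the same grasp; the last joint's range is limited). The gripper opens to 85 mm and grips with 20 to 120 N. Pads are 22 mm wide; open, the fingers measure 114 mm over their backs; the gripper's body (76 mm by 85 mm) begins 54 mm behind the grasp point. The pads swing forward as they close: fully open they stand 13 mm farther back than shut.
Start: joints at [-1.332, 0.048, 0.099, 1.622, 0, 1.443], TCP at [0.188, -0.49, 0.242] pointing down, gripper open.
Joint ranges: [-2.91, 2.91], [-0.99, 1.94], [-1.21, 1.42], [-2.12, 2.29], [-1.49, 1.47], [-3.14, 3.14]. Speed limits (rad/s): [2.79, 2.79, 3.14, 3.14, 3.14, 3.14].

INTERFACE

Orientations are given as a unit quaternion [x, y, z, w].
In Python, from workcell import sensors, grab_frame, camera_model, workorder, r gives the robot as it stands. The module is installed in compiled form; this text tells all that it offers.
- The arm moves only by the tool step_arm, never from a script. Its argument "motion" is a list of rows, each a list of 7 numbers: the shift along the tool's x, y, z in m, then the turn, a rotation vector about the tool's x, y, z in rad, then the closure, from -1 (fully open) to 1 (shut). In form: [[tx, ty, tz, ax, ay, az, gripper], ...]. A call has 1 to 8 rows; each row is the pose to reach, as a shift and turn from the pose commanded when the call began, along the tool's axes at that moment; what a row does not reach only later rows make up. A row lasts 1/12 s, in which the tool goes at most 41.7 mm and 7.16 degrees, less where a joint would pass 70% of its speed; a pose out of reach is approached as far as the arm can. A call with a gripper value outside its range is refused whole. The fingers move at their own pace and stop on an object; "force" is the grip in N (left out, the last holds). Time passes only in rows, so rows that repeat a pose let the fingers close. It gives the time, the measured TCP pose, the force, the opening and the grip force at its end, in the units of the state.
- sensors.get_obs(): the state, without advancing time (a new reading comes with each control period).
- grab_frame(name): name is "scene" or "top"; returns (picture, depth): 420x560x3 uint8, blue, green, red; 420x560 float32, m along the optical axis (not along the pixel's ray), 0 where there is no reading.
- camera_model(name): a dict with "mtx" (3x3 intrinsics, pixels), "R" (3x3) and "t" (3): a world point X has camera coordinates R X + t. Camera axes: x right, y down, z forward; pixel columns grow to the right and rows downward; lengths in m; the calibration is good to about 2 mm. A picture is of the moment at which its call begins. camera_model takes no time and is no camera call.
- workorder.hand_in(): hands the job in; it is judged then, once.
The state is a dict: "time": time; "joint_positions": joint angles; "qd": joint speeds; "tau": joint torques, N m; "eef_pos": TCP position; "eef_rot": TCP orientation; "ft_force": force on the tool from outside, world axes, zero at the start; "moment": the same for the moment, N m; "gripper_width": finger opening in m; "finger_force": force on a finger pad.
Only numpy, scipy, OpenCV 4.12 (cv2) and the standard library are available. Lean on these libraries where they do the work, as an engineer would, in place of code of your own. Each camera call takes 0.05 s, during which the arm holds its last target. There are 200 camera calls.

TASK

Ready the clay extruder for loading: draw its plunger rod out by the black knob as far as it will go, then take the spring clip that fits, the narrower of the two, from the wooden rack and press it sideways onto the rod's groove, square to the rod, until it snaps fully home. Leave the clip there, let go of it, and leave the wide clip and the other things on the table as they are.

Things in the scene. Friction and masses are not known exactly. Their poses are not given: they have to be found in the camera images.
- extruder: Clay extruder, fixed: steel barrel 60 mm across, end flanges 68 mm, on a grey base. Origin on the table, 180 mm straight below the groove's centre when the plunger is fully out. Its axis rises 32 degrees from level towards the body's +x. A guide neck 30 mm across runs back from 8 mm to 58 mm behind that groove centre; there the barrel's flange begins.
- plunger (a joint): How far the plunger rod is drawn out, in m: 0 pushed in, 0.030 fully out at its stop. It slides with about 5 N of friction and stays where it is left. Below about 0.013 the groove is hidden in the guide neck.
- groove (a point): Centre of the rod's groove, on the rod's axis; moves with the rod. x runs along the rod, up and out towards the knob; y is level; z is square to the rod, upwards: a clip is pressed in along -z, 32 degrees from vertical. Round core 16 mm across; 10 mm wide at the core, its sides flaring to 16 mm at the rod's full diameter of 24 mm.
- knob_mid (a point): Middle of the black knob on the rod's outer end: a cylinder 32 mm across and 26 mm long on the rod's axis, 41 mm from the groove's centre; axes as for the groove. Pushed fully in, 6 mm of rod shows between knob and guide neck.
- rack: Fixed wooden rack 46 (x) by 170 (y) by 45 mm high, origin under its centre. Two equal slots, 8 by 47 mm and 40 mm deep, centred at y = +37.5 and -37.5 mm, each with a clip standing in it, handle up; lift a clip straight up by 40 mm to clear it. Which clip is in which slot varies.
- clip_bore (a point): Bore centre of the narrower clip, the one that fits: 6 mm steel wire, two sprung arms. x is square to the wire's plane, z points to the handle, the opening is to -z. Throat between the arms 10.4 mm, 8 mm below this point; arm tips 19.5 mm below it. It snaps over the core at about 8 to 16 N; once home this point lies at the groove's centre, with 2 mm of play along the rod.
- clip_handle (a point): Centre of the narrower clip's grey handle: a block 14 mm thick (x), 26 mm wide (y), 36 mm tall (z), 36 mm above the bore's centre; axes as for the bore. In the rack the handle's underside rests on the rack's top.
- wide_clip_handle (a point): Centre of the handle of the other clip: 44 mm wide (y), otherwise the same size, and its arms are 9 mm further apart: too wide for the groove, it does not grip. To be left in the rack.
- bracket: Cast-iron scroll bracket lying flat, 170 by 120 mm, 8 mm thick. Bystander.
- spatula: Spatula lying flat. Bystander.
- slip_pot: Terracotta cup, 80 mm across and 80 mm high. Bystander.
Not all that is in view belongs to the job. Leave any blue or yellow look-alike of the part that bears clip_bore alone.

How it is judged:
By the outcome, as a careful person would: the job done as asked, in the order asked, and still so for the second after the job is handed in, with the robot touching nothing.
It also fails if it takes over 56 s, if anything falls off the work surface, if the arm or the gripper's body presses on something with over 40 N, if the wrist force passes 120 N, or if a joint passes its speed limit or range.

## Working session

There is one attempt and no reset: what is moved stays moved. The work goes in short steps, Python scripts to look and compute and a tool call to move; the robot and the scene stay as the last step left them, time stands still between calls to the robot, and variables do not carry over. Pictures are saved under pics/ and viewed, at most 10 in all, crops included, and the job is handed in when it is done.

Besides the shell and the picture viewer there is one more tool, called after ">>>" as name([rows], argument=value, ...), one row to a line, values as JSON. step_arm: Moves the arm, as the interface text tells. Its arguments: {"type":"object","properties":{"motion":{"type":"array"},"force":{"type":"number"}},"required":["motion"]}

```bash
mkdir -p pics
cat > h.py <<'E'
import numpy as np, cv2
from workcell import sensors, grab_frame, camera_model, workorder, r
from scipy.spatial.transform import Rotation as Rn
def snap(n,f):
    p,d=grab_frame(n); cv2.imwrite(f'pics/{f}.png',p); np.savez(f'{f}.npz',p=p,d=d); return p,d
def pt(n,d,u,v):
    c=camera_model(n);z=d[v,u];return c['R'].T@(np.linalg.inv(c['mtx'])@[u,v,1]*z-c['t'])
def cloud(n,d):
    c=camera_model(n);v,u=np.indices(d.shape);q=np.stack([u,v,np.ones_like(u)],-1)@np.linalg.inv(c['mtx']).T*d[...,None]
    return (q-c['t'])@c['R']
def proj(n,X):
    c=camera_model(n);q=(c['R']@np.array(X).T).T+c['t'];q=q@c['mtx'].T;return q[...,:2]/q[...,2:]
E
python3 - <<'E'
from h import *
for n in('scene','top'):
    snap(n,n+'0');c=camera_model(n);print(n,c['R'].round(3).tolist(),c['t'].round(3),c['mtx'].round(1).tolist())
print(r.tip_extent,sensors.get_obs())
E
```

```text
scene [[-0.637, 0.771, -0.015], [0.456, 0.361, -0.814], [-0.622, -0.525, -0.581]] [ 0.369 -0.158  1.733] [[524.2, 0.0, 276.8], [0.0, 524.2, 199.0], [0.0, 0.0, 1.0]]
top [[0.023, -1.0, 0.006], [-0.991, -0.024, -0.135], [0.135, -0.003, -0.991]] [-0.009  0.558  1.507] [[446.4, 0.0, 276.5], [0.0, 446.4, 205.8], [0.0, 0.0, 1.0]]
0.011 {'time': 0.1, 'joint_positions': array([-1.33180854e+00,  4.86793363e-02,  9.77537044e-02,  1.62199637e+00,
       -2.32626295e-05,  1.44300302e+00]), 'qd': array([ 0.00026446, -0.00128314,  0.00297495,  0.00130825,  0.00042936,
        0.0003734 ]), 'tau': array([ 3.22515902e-03, -3.39851153e+01,  3.20935714e+01,  1.58736936e-02,
       -1.55131170e-04,  7.31339725e-06]), 'eef_pos': array([ 0.18813062, -0.48957   ,  0.24123241]), 'eef_rot': array([ 9.83230474e-01,  1.82364212e-01, -7.06738327e-05, -1.06055076e-03]), 'ft_force': array([ 0.08952425, -0.16456371,  0.07588038]), 'moment': array([ 0.02933664,  0.00069679, -0.00548995]), 'finger_force': 0.0, 'gripper_width': 0.08518594987969066}
```

View pics/scene0.png

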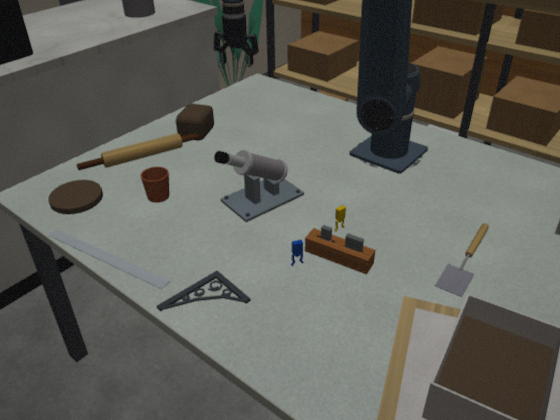

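View pics/top0.png

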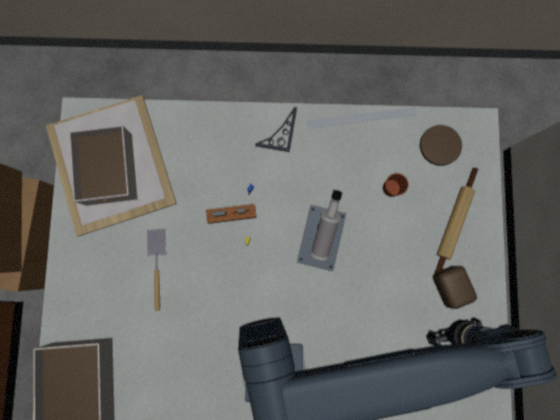

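The scene picture shows the rack at (340,250), with a narrow grey handle at (326,233) and a wide one at (354,243). The look-alikes are blue at (297,248) and yellow at (340,213). The extruder knob is at (222,157). In the top view the handles are at (219,213) and (240,211), and the knob is at (336,196). I choose the handle at scene (326,233), which is top (240,211), and check it in one crop.

Run:
```python
from h import *
S=np.load('scene0.npz');T=np.load('top0.npz')
a=cv2.resize(S['p'][190:280,285:385],(500,450),interpolation=cv2.INTER_CUBIC)
b=cv2.resize(T['p'][180:280,200:360],None,fx=0,fy=0,dsize=(720,450),interpolation=cv2.INTER_CUBIC)[:,:]
cv2.imwrite('pics/c1.png',np.hstack([cv2.resize(a,(300,270)),cv2.resize(b,(432,270))]))
for n,D in(('scene',S),('top',T)):
    P=cloud(n,D['d']);p=D['p'].astype(int);hsv=cv2.cvtColor(D['p'],cv2.COLOR_BGR2HSV)
    def rep(name,m):
        m=m.astype(np.uint8);k,l,st,ce=cv2.connectedComponentsWithStats(m)
        for i in range(1,k):
            if st[i,4]<12: continue
            q=P[l==i];print(n,name,ce[i].round(1),st[i,4],'med',np.median(q,0).round(4),'lo',np.percentile(q,3,0).round(3),'hi',np.percentile(q,97,0).round(3))
    X=P
    roi=np.zeros(p.shape[:2],bool)
    if n=='scene': roi[195:290,285:385]=1
    else: roi[195:230,200:262]=1
    # rack top plane & handle
    rep('racktop',roi&(abs(X[...,2]-.045)<.004)&(hsv[...,1]>110))
    rep('handles',roi&(X[...,2]>.062)&(X[...,2]<.1))
    roi2=np.zeros_like(roi)
    if n=='scene': roi2[140:220,205:310]=1
    else: roi2[180:280,290:360]=1
    rep('knob',roi2&(X[...,2]>.08)&(p.max(2)<45))
    m=roi2&(X[...,2]>.08);rep('extr',m)
    # axis direction level, from top: pca
    q=X[m];w=q-q.mean(0);e,v=np.linalg.eigh(np.cov(w.T));print('pca',v[:,-1].round(3),q.mean(0).round(4))
```

```text
Traceback (most recent call last):
cv2.error: OpenCV(4.12.0) :-1: error: (-5:Bad argument) in function 'resize'
> Overload resolution failed:
>  - argument for resize() given by name ('dsize') and position (2)
>  - argument for resize() given by name ('dsize') and position (2)
```

```bash
cat > m.py <<'E'
from h import *
S=np.load('scene0.npz');T=np.load('top0.npz')
a=S['p'][190:280,285:385];b=T['p'][180:280,200:360]
cv2.imwrite('pics/c1.png',np.hstack([cv2.resize(a,(300,270)),cv2.resize(b,(432,270))]))
for n,D in(('scene',S),('top',T)):
    X=cloud(n,D['d']);p=D['p'].astype(int);hsv=cv2.cvtColor(D['p'],cv2.COLOR_BGR2HSV)
    def rep(name,m):
        m=m.astype(np.uint8);k,l,st,ce=cv2.connectedComponentsWithStats(m)
        for i in range(1,k):
            if st[i,4]<12: continue
            q=X[l==i];print(n,name,ce[i].round(1),st[i,4],'med',np.median(q,0).round(4),'lo',np.percentile(q,3,0).round(3),'hi',np.percentile(q,97,0).round(3),'rect',cv2.minAreaRect(q[:,:2].astype(np.float32)*1000))
    roi=np.zeros(p.shape[:2],bool);roi2=roi.copy()
    if n=='scene': roi[195:290,285:385]=1;roi2[140:220,205:310]=1
    else: roi[195:230,200:262]=1;roi2[180:280,290:360]=1
    rep('racktop',roi&(abs(X[...,2]-.045)<.004)&(hsv[...,1]>110))
    rep('handles',roi&(X[...,2]>.062)&(X[...,2]<.1))
    rep('knob',roi2&(X[...,2]>.08)&(p.max(2)<45))
    m=roi2&(X[...,2]>.08);rep('extr',m)
    q=X[m];e,v=np.linalg.eigh(np.cov((q-q.mean(0)).T));print('pca',v[:,-1].round(3),q.mean(0).round(4))
E
python3 m.py
```

```text
scene racktop [339.9 216.6] 21 med [0.4449 0.1047 0.0454] lo [0.431 0.098 0.042] hi [0.457 0.109 0.048] rect ((444.86993408203125, 104.88090515136719), (9.032305717468262, 27.96628761291504), 63.14929962158203)
scene racktop [339.8 245.2] 615 med [0.5424 0.1643 0.0444] lo [0.51  0.086 0.041] hi [0.563 0.244 0.048] rect ((536.470947265625, 163.3053436279297), (48.081085205078125, 167.8337860107422), 8.256487846374512)
scene racktop [297.6 251.2] 25 med [0.6237 0.1017 0.0453] lo [0.612 0.095 0.042] hi [0.633 0.108 0.049] rect ((623.3777465820312, 102.11235809326172), (6.87361478805542, 24.288599014282227), 55.77751922607422)
scene handles [340.  208.5] 60 med [0.4448 0.1026 0.0702] lo [0.43  0.093 0.063] hi [0.455 0.109 0.075] rect ((441.1087341308594, 101.37211608886719), (14.253151893615723, 28.951662063598633), 76.4290542602539)
scene handles [325.9 229.8] 97 med [0.5446 0.1273 0.0749] lo [0.534 0.115 0.063] hi [0.55  0.138 0.082] rect ((541.3182983398438, 126.00060272216797), (18.31498908996582, 25.715944290161133), 29.799251556396484)
scene handles [353.7 239.4] 166 med [0.5336 0.
[... 1493 characters left out ...]
18)
top handles [218.6 212.7] 62 med [0.5242 0.1977 0.0795] lo [0.517 0.178 0.068] hi [0.534 0.219 0.085] rect ((525.6261596679688, 198.8791046142578), (14.522735595703125, 43.803680419921875), 8.376760482788086)
top knob [336.3 194.9] 64 med [ 0.5753 -0.1804  0.1981] lo [ 0.563 -0.192  0.19 ] hi [ 0.587 -0.171  0.207] rect ((576.081298828125, -180.53428649902344), (26.417072296142578, 24.29985237121582), 1.2153584957122803)
top extr [326.7 227.7] 1126 med [ 0.4749 -0.1592  0.1443] lo [ 0.385 -0.192  0.092] hi [ 0.581 -0.122  0.199] rect ((439.90911865234375, -133.90524291992188), (120.84678649902344, 314.7564697265625), 53.38484573364258)
pca [-0.057  0.107  0.993] [ 0.4737 -0.1545  0.1742]
```

```bash
ls pics
```

```text
c1.png
scene0.png
top0.png
```

View pics/c1.png

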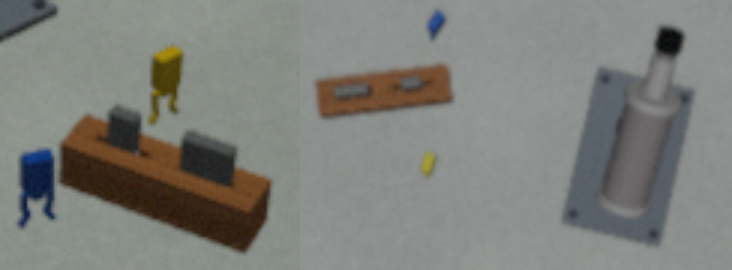

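The crop confirms that the narrow grey handle is the rack's right one in the top view, at (240,211). The blue and yellow ones stand loose on the table. Next I fit the extruder axis and work out the first approach.

```bash
cat > ax.py <<'E'
from h import *
from scipy.optimize import least_squares
S=np.load('scene0.npz');T=np.load('top0.npz')
s,c=np.sin(np.radians(32)),np.cos(np.radians(32))
def frame(yaw): 
    u=np.array([np.cos(yaw),np.sin(yaw),0]);x=c*u+[0,0,s];y=np.array([-u[1],u[0],0]);return np.stack([x,y,np.cross(x,y)],1)
C={}
for n,D,(a,b,e,f) in(('scene',S,(140,215,205,305)),('top',T,(180,275,295,355))):
    X=cloud(n,D['d'])[a:b,e:f].reshape(-1,3);m=D['p'][a:b,e:f].max(2).ravel()
    k=(X[:,2]>.085)&(X[:,2]<.23)&(X[:,0]>.36)&(X[:,0]<.62)&(X[:,1]>-.23)&(X[:,1]<-.07);C[n]=(X[k],m[k])
ref=np.array([.5,-.16,.15])
for sets in(['scene'],['top'],['scene','top']):
    X=np.vstack([C[q][0] for q in sets])
    def res(p,full=0):
        L=(X-ref-[0,p[1],p[2]])@frame(p[0]);rr=np.hypot(L[:,1],L[:,2])
        # nearest of known radii 30 (barrel) for lower part, 16 neck/knob
        q=np.where(L[:,0]<.0,rr-.030,0)
        return (L,rr) if full else q
    o=least_squares(res,[-.25,0,0],loss='soft_l1',f_scale=.002)
    L,rr=res(o.x,1);print(sets,np.degrees(o.x[0]),o.x[1:],o.cost)
    for a in np.arange(-.12,.14,.01):
        k=(L[:,0]>=a)&(L[:,0]<a+.01)
        if k.sum()>4: print(round(a,3),k.sum(),'r med %.4f'%np.median(rr[k]),'y %.4f..%.4f'%(L[k,1].min(),L[k,1].max()),'zmax %.4f'%np.percentile(L[k,2],95))
    mm=np.concatenate([C[q][1] for q in sets]);k=(mm<50)&(L[:,0]>.03);print('knob x',np.percentile(L[k,0],[2,50,98]).round(4),'y',np.percentile(L[k,1],[3,97]).round(4))
E
python3 ax.py
```

```text
['scene'] -13.119204434820334 [-0.00530348 -0.01760059] 0.0018475329604555207
-0.12 36 r med 0.0328 y -0.0198..0.0291 zmax 0.0341
-0.11 22 r med 0.0302 y -0.0033..0.0307 zmax 0.0302
-0.1 33 r med 0.0303 y -0.0058..0.0303 zmax 0.0306
-0.09 36 r med 0.0305 y -0.0044..0.0318 zmax 0.0310
-0.08 39 r med 0.0296 y 0.0001..0.0327 zmax 0.0300
-0.07 46 r med 0.0299 y 0.0041..0.0340 zmax 0.0287
-0.06 50 r med 0.0300 y -0.0066..0.0341 zmax 0.0307
-0.05 55 r med 0.0301 y 0.0012..0.0349 zmax 0.0304
-0.04 67 r med 0.0303 y -0.0042..0.0321 zmax 0.0296
-0.03 92 r med 0.0307 y -0.0175..0.0322 zmax 0.0292
-0.02 91 r med 0.0315 y -0.0179..0.0329 zmax 0.0283
-0.01 55 r med 0.0298 y -0.0042..0.0319 zmax 0.0302
-0.0 53 r med 0.0302 y 0.0011..0.0321 zmax 0.0296
0.01 41 r med 0.0317 y 0.0102..0.0336 zmax 0.0288
0.02 213 r med 0.0289 y -0.0351..0.0364 zmax 0.0313
0.03 86 r med 0.0217 y -0.0244..0.0362 zmax 0.0299
0.04 29 r med 0.0161 y 0.0005..0.0194 zmax 0.0157
0.05 31 r med 0.0158 y -0.0005..0.0191 zmax 0.0150
0.06 29 r med 0.0153 y 0.0018..0.0179 zmax 0.0149
0.07 43 r med 0.0150 y -0.0042..0.0188 zmax 0.01
[... 2241 characters left out ...]
0.0299 y -0.0282..0.0321 zmax 0.0307
-0.0 112 r med 0.0302 y -0.0292..0.0321 zmax 0.0310
0.01 87 r med 0.0332 y -0.0328..0.0339 zmax 0.0336
0.02 358 r med 0.0283 y -0.0352..0.0362 zmax 0.0315
0.03 95 r med 0.0161 y -0.0183..0.0360 zmax 0.0223
0.04 56 r med 0.0152 y -0.0151..0.0178 zmax 0.0174
0.05 62 r med 0.0145 y -0.0137..0.0186 zmax 0.0173
0.06 58 r med 0.0149 y -0.0137..0.0183 zmax 0.0158
0.07 66 r med 0.0139 y -0.0143..0.0170 zmax 0.0151
0.08 44 r med 0.0147 y -0.0144..0.0174 zmax 0.0169
0.09 67 r med 0.0163 y -0.0142..0.0196 zmax 0.0182
0.1 114 r med 0.0141 y -0.0155..0.0187 zmax 0.0159
0.11 48 r med 0.0110 y -0.0128..0.0157 zmax 0.0106
knob x [0.0834 0.1033 0.1138] y [-0.0093  0.0172]
```

```bash
cat >> h.py <<'E'
s32,c32=np.sin(np.radians(32)),np.cos(np.radians(32))
YAW=np.radians(-12.9)
def frame(yaw):
    u=np.array([np.cos(yaw),np.sin(yaw),0]);x=c32*u+[0,0,s32];y=np.array([-u[1],u[0],0]);return np.stack([x,y,np.cross(x,y)],1)
G=frame(YAW); GC=np.array([.5727,-.1822,.180])   # groove centre, plunger out
TG=[np.stack([-G[:,0]*k,G[:,1]*k,-G[:,2]],1)*1 for k in(1,-1)]
TG=[np.stack([k*G[:,0],-k*G[:,1],-G[:,2]],1) for k in(1,-1)]
def go(P,Rt,show=1):
    "goal pose(s) -> shift, turn in present tool axes; nearest half turn"
    o=sensors.get_obs();R0=Rn.from_quat(o['eef_rot']);p=o['eef_pos']
    best=min([R0.inv()*Rn.from_matrix(m) for m in Rt],key=lambda q:q.magnitude())
    v=R0.inv().apply(np.array(P)-p);print('goal',np.round(P,4),'row',v.round(4),best.as_rotvec().round(4),'t',round(o['time'],2),'q',o['joint_positions'].round(2),'f',o['ft_force'].round(1))
def vert(yaw): 
    R=[Rn.from_euler('z',yaw+k).as_matrix()@np.diag([1,-1,-1.]) for k in(0,np.pi)];return R
E
python3 - <<'E'
from h import *
K=GC+.011*G[:,0]
print(K,G)
go(K+.10*G[:,2],TG)
go(K-.006*G[:,2],TG)
E
```

```text
[ 0.58179309 -0.1842826   0.18582911] [[ 0.82664437  0.22325012 -0.51654473]
 [-0.18932684  0.97476119  0.11830454]
 [ 0.52991926  0.          0.8480481 ]]
goal [ 0.5301 -0.1725  0.2706] row [ 0.433  -0.1734 -0.0289] [-0.1673  0.5423  0.5757] t 0.1 q [-1.33  0.05  0.1   1.62 -0.    1.44] f [ 0.1 -0.2  0.1]
goal [ 0.5849 -0.185   0.1807] row [ 0.4796 -0.1419  0.0609] [-0.1673  0.5423  0.5757] t 0.1 q [-1.33  0.05  0.1   1.62 -0.    1.44] f [ 0.1 -0.2  0.1]
```

>>> step_arm([
  [0.433,-0.173,-0.029,-0.167,0.542,0.576,-0.2],
  [0.433,-0.173,-0.029,-0.167,0.542,0.576,-0.2],
  [0.433,-0.173,-0.029,-0.167,0.542,0.576,-0.2],
  [0.433,-0.173,-0.029,-0.167,0.542,0.576,-0.2],
  [0.433,-0.173,-0.029,-0.167,0.542,0.576,-0.2],
  [0.433,-0.173,-0.029,-0.167,0.542,0.576,-0.2],
  [0.433,-0.173,-0.029,-0.167,0.542,0.576,-0.2],
  [0.433,-0.173,-0.029,-0.167,0.542,0.576,-0.2],
], force=40)

```text
time: 0.77
eef_pos: [0.4309, -0.2621, 0.2603]
eef_rot: [0.955, -0.11, 0.274, 0.031]
ft_force: [0.3, -1.7, -0.6]
gripper_width: 0.0514
finger_force: 0.0
```

Run:
```python
from h import *
K=GC+.011*G[:,0]
go(K+.10*G[:,2],TG); print(sensors.get_obs()['gripper_width'])
```

```text
goal [ 0.5301 -0.1725  0.2706] row [ 0.0701 -0.1099  0.0317] [ 0.0015  0.0004 -0.0045] t 0.77 q [-0.88 -0.55 -0.46  1.19  0.33  2.57] f [ 0.3 -1.7 -0.6]
0.05135850728447582
```

>>> step_arm([
  [0.07,-0.11,0.032,0,0,0,-0.2],
  [0.07,-0.11,0.032,0,0,0,-0.2],
  [0.07,-0.11,0.032,0,0,0,-0.2],
  [0.07,-0.11,0.032,0,0,0,-0.2],
  [0.07,-0.11,0.032,0,0,0,-0.2],
  [0.07,-0.11,0.032,0,0,0,-0.2],
])

```text
time: 1.27
eef_pos: [0.5305, -0.1737, 0.2717]
eef_rot: [0.956, -0.107, 0.273, 0.032]
ft_force: [0.2, 1.0, 0.4]
gripper_width: 0.0511
finger_force: 0.0
```

Run:
```python
from h import *
K=GC+.011*G[:,0]
go(K-.006*G[:,2],TG)
snap('scene','s1');snap('top','t1')
a=cv2.imread('pics/s1.png')[100:240,170:330];b=cv2.imread('pics/t1.png')[140:280,250:410]
cv2.imwrite('pics/c2.png',np.hstack([cv2.resize(a,(400,350)),cv2.resize(b,(400,350))]))
```

```text
goal [ 0.5849 -0.185   0.1807] row [-0.0009 -0.0012  0.1066] [0.0009 0.0018 0.002 ] t 1.27 q [-0.52 -0.45 -0.38  1.09  0.15  2.89] f [0.2 1.  0.4]
```

View pics/c2.png

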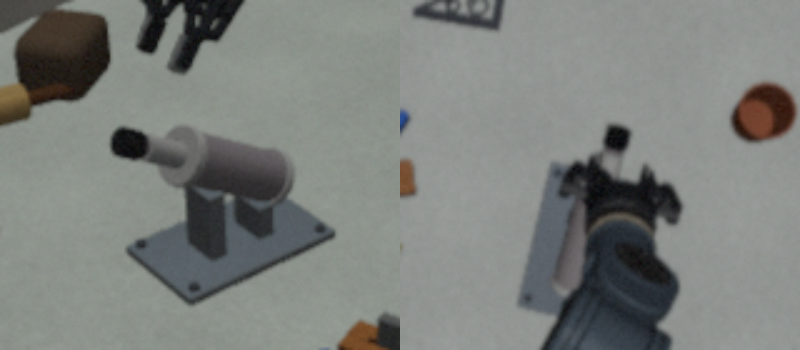

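The crop shows the fingers centred behind and above the knob (left crop (130,143), right crop (617,137)) and in line with the rod. I descend along tool z and grip.

>>> step_arm([
  [0,-0.001,0.04,0,0,0,-0.2],
  [0,-0.001,0.075,0,0,0,-0.2],
  [0,-0.001,0.1,0,0,0,-0.2],
  [0,-0.001,0.106,0,0,0,-0.2],
  [0,-0.001,0.106,0,0,0,0.6],
  [0,-0.001,0.106,0,0,0,0.6],
  [0,-0.001,0.106,0,0,0,0.6],
  [0,-0.001,0.106,0,0,0,0.6],
], force=40)

```text
time: 2.03
eef_pos: [0.5844, -0.1837, 0.1806]
eef_rot: [0.956, -0.107, 0.272, 0.029]
ft_force: [6.2, 4.8, -10.6]
gripper_width: 0.0307
finger_force: 40.6
```

>>> step_arm([
  [0.006,0,0,0,0,0,0.6],
  [0.013,0,0,0,0,0,0.6],
  [0.02,0,0,0,0,0,0.6],
  [0.026,0,0,0,0,0,0.6],
  [0.028,0,0,0,0,0,0.6],
  [0.028,0,0,0,0,0,0.6],
])

```text
time: 2.53
eef_pos: [0.6064, -0.1886, 0.1947]
eef_rot: [0.956, -0.107, 0.271, 0.028]
ft_force: [-0.4, 6.2, -7.8]
gripper_width: 0.0311
finger_force: 41.2
```

>>> step_arm([
  [0.001,0,0,0,0,0,0.6],
  [0.002,0,0,0,0,0,0.6],
  [0.003,0,0,0,0,0,0.6],
  [0.003,0,0,0,0,0,0.6],
])

```text
time: 2.87
eef_pos: [0.608, -0.189, 0.1957]
eef_rot: [0.956, -0.108, 0.27, 0.028]
ft_force: [-2.2, 5.7, -7.4]
gripper_width: 0.0311
finger_force: 41.5
```

>>> step_arm([
  [0.001,0,0,0,0,0,0.6],
  [0.002,0,0,0,0,0,0.6],
  [0.003,0,0,0,0,0,0.6],
  [0.003,0,0,0,0,0,0.6],
])

```text
time: 3.2
eef_pos: [0.608, -0.1889, 0.1956]
eef_rot: [0.957, -0.108, 0.267, 0.028]
ft_force: [-12.1, 8.9, -3.3]
gripper_width: 0.0307
finger_force: 42.2
```

>>> step_arm([
  [0.001,0,0,0,0,0,0.6],
  [0.002,0,0,0,0,0,0.6],
  [0.002,0,0,0,0,0,0.6],
])

```text
time: 3.45
eef_pos: [0.6081, -0.1889, 0.1955]
eef_rot: [0.958, -0.108, 0.265, 0.028]
ft_force: [-18.7, 8.6, -2.1]
gripper_width: 0.0309
finger_force: 42.7
```

>>> step_arm([
  [0,0,0,0,0,0,-0.2],
  [0,0,0,0,0,0,-0.2],
  [0,0,0,0,0,0,-0.2],
  [0,0,-0.03,0,0,0,-0.2],
  [0,0,-0.07,0,0,0,-0.2],
  [0,0,-0.11,0,0,0,-0.1],
  [0,0,-0.11,0,0,0,-0.1],
])

```text
time: 4.03
eef_pos: [0.5605, -0.1815, 0.31]
eef_rot: [0.952, -0.107, 0.283, 0.036]
ft_force: [1.9, -0.5, 2.4]
gripper_width: 0.0467
finger_force: 0.0
```

Run:
```python
from h import *
N=np.array([.536,.1247,0]);ry=np.radians(7.7)
go(N+[0,0,.14],vert(ry)); go(N+[0,0,.14],vert(ry)[:1]); go(N+[0,0,.14],vert(ry)[1:])
```

```text
goal [0.536  0.1247 0.14  ] row [-0.1694 -0.2941  0.0898] [ 0.1113 -0.5715 -0.3486] t 4.03 q [-0.5  -0.37 -0.27  1.11  0.14  2.91] f [ 1.9 -0.5  2.4]
goal [0.536  0.1247 0.14  ] row [-0.1694 -0.2941  0.0898] [ 0.1113 -0.5715 -0.3486] t 4.03 q [-0.5  -0.37 -0.27  1.11  0.14  2.91] f [ 1.9 -0.5  2.4]
goal [0.536  0.1247 0.14  ] row [-0.1694 -0.2941  0.0898] [-0.796  -0.155   2.6778] t 4.03 q [-0.5  -0.37 -0.27  1.11  0.14  2.91] f [ 1.9 -0.5  2.4]
```

Run:
```python
from h import *
N=np.array([.536,.1247,0]);ry=np.radians(7.7)
go(N+[0,0,.25],vert(ry)[1:])
```

```text
goal [0.536  0.1247 0.25  ] row [-0.1092 -0.2933 -0.0022] [-0.796  -0.155   2.6778] t 4.03 q [-0.5  -0.37 -0.27  1.11  0.14  2.91] f [ 1.9 -0.5  2.4]
```

>>> step_arm([
  [-0.109,-0.293,-0.002,-0.796,-0.155,2.678,-0.1],
  [-0.109,-0.293,-0.002,-0.796,-0.155,2.678,-0.1],
  [-0.109,-0.293,-0.002,-0.796,-0.155,2.678,-0.1],
  [-0.109,-0.293,-0.002,-0.796,-0.155,2.678,-0.1],
  [-0.109,-0.293,-0.002,-0.796,-0.155,2.678,-0.1],
  [-0.109,-0.293,-0.002,-0.796,-0.155,2.678,-0.1],
  [-0.109,-0.293,-0.002,-0.796,-0.155,2.678,-0.1],
  [-0.109,-0.293,-0.002,-0.796,-0.155,2.678,-0.1],
])

```text
time: 4.7
eef_pos: [0.3795, -0.1726, 0.2584]
eef_rot: [0.898, -0.361, 0.243, -0.067]
ft_force: [-0.4, -1.6, 0.0]
gripper_width: 0.0471
finger_force: 0.0
```

Run:
```python
from h import *
N=np.array([.536,.1247,0]);ry=np.radians(7.7)
go(N+[0,0,.20],vert(ry)[1:])
```

```text
goal [0.536  0.1247 0.2   ] row [-0.128  -0.2963  0.1102] [-0.6189  0.1259  2.1836] t 4.7 q [-0.83 -0.74 -0.55  1.37  0.33  3.14] f [-0.4 -1.6  0. ]
```

Run:
```python
from h import *
go([.45,-.05,.28],vert(np.radians(10))[:1])
```

```text
goal [ 0.45 -0.05  0.28] row [-0.0313 -0.1394  0.0084] [-0.095  -0.5199 -0.9187] t 4.7 q [-0.83 -0.74 -0.55  1.37  0.33  3.14] f [-0.4 -1.6  0. ]
```

>>> step_arm([
  [-0.031,-0.139,0.008,-0.095,-0.52,-0.919,-0.1],
  [-0.031,-0.139,0.008,-0.095,-0.52,-0.919,-0.1],
  [-0.031,-0.139,0.008,-0.095,-0.52,-0.919,-0.1],
  [-0.031,-0.139,0.008,-0.095,-0.52,-0.919,-0.1],
  [-0.031,-0.139,0.008,-0.095,-0.52,-0.919,-0.1],
  [-0.031,-0.139,0.008,-0.095,-0.52,-0.919,-0.1],
  [-0.031,-0.139,0.008,-0.095,-0.52,-0.919,-0.1],
  [-0.031,-0.139,0.008,-0.095,-0.52,-0.919,-0.1],
])

```text
time: 5.37
eef_pos: [0.4516, -0.0501, 0.2805]
eef_rot: [0.998, 0.069, 0.012, -0.003]
ft_force: [0.1, -0.3, -0.1]
gripper_width: 0.0468
finger_force: 0.0
```

Run:
```python
from h import *
go([.536,.1247,.22],vert(np.radians(97.7))[:1])
```

```text
goal [0.536  0.1247 0.22  ] row [ 0.1063 -0.161   0.0639] [ 0.0149 -0.0232 -1.566 ] t 5.37 q [-0.27 -0.14 -0.01  1.69  0.01  2.73] f [ 0.1 -0.3 -0.1]
```

>>> step_arm([
  [0.106,-0.161,0.064,0.015,-0.023,-1.566,-0.1],
  [0.106,-0.161,0.064,0.015,-0.023,-1.566,-0.1],
  [0.106,-0.161,0.064,0.015,-0.023,-1.566,-0.1],
  [0.106,-0.161,0.064,0.015,-0.023,-1.566,-0.1],
  [0.106,-0.161,0.064,0.015,-0.023,-1.566,-0.1],
  [0.106,-0.161,0.064,0.015,-0.023,-1.566,-0.1],
  [0.106,-0.161,0.064,0.015,-0.023,-1.566,-0.1],
  [0.106,-0.161,0.064,0.015,-0.023,-1.566,-0.1],
])

```text
time: 6.03
eef_pos: [0.5364, 0.1257, 0.219]
eef_rot: [0.842, 0.54, 0.006, -0.002]
ft_force: [0.1, -0.9, 0.2]
gripper_width: 0.0467
finger_force: 0.0
```

Run:
```python
from h import *
go([.536,.1247,.16],vert(np.radians(187.7))[:1])
```

```text
goal [0.536  0.1247 0.16  ] row [-0.0018 -0.0001  0.059 ] [ 0.0145 -0.0048 -2.1346] t 6.03 q [0.1  0.1  0.11 1.57 0.01 2.1 ] f [ 0.1 -0.9  0.2]
```

>>> step_arm([
  [0,0,0.02,0.015,-0.005,-2.135,-0.1],
  [0,0,0.04,0.015,-0.005,-2.135,-0.1],
  [0,0,0.05,0.015,-0.005,-2.135,-0.1],
  [0,0,0.05,0.015,-0.005,-2.135,-0.1],
  [0,0,0.05,0.015,-0.005,-2.135,-0.1],
  [0,0,0.05,0.015,-0.005,-2.135,-0.1],
  [0,0,0.05,0.015,-0.005,-2.135,-0.1],
  [0,0,0.05,0.015,-0.005,-2.135,-0.1],
])

```text
time: 6.7
eef_pos: [0.5369, 0.1252, 0.1698]
eef_rot: [0.48, 0.877, 0.004, -0.001]
ft_force: [-0.2, 0.9, 0.6]
gripper_width: 0.0468
finger_force: 0.0
```

Run:
```python
from h import *
go([.536,.1247,.16],vert(np.radians(187.7))[:1])
```

```text
goal [0.536  0.1247 0.16  ] row [-0.     -0.0011  0.0098] [ 0.0086 -0.0014 -1.1366] t 6.7 q [0.1  0.11 0.02 1.48 0.01 1.11] f [-0.2  0.9  0.6]
```

>>> step_arm([
  [0,-0.001,0.01,0.009,-0.001,-1.137,-0.1],
  [0,-0.001,0.01,0.009,-0.001,-1.137,-0.1],
  [0,-0.001,0.01,0.009,-0.001,-1.137,-0.1],
  [0,-0.001,0.01,0.009,-0.001,-1.137,-0.1],
  [0,-0.001,0.01,0.009,-0.001,-1.137,-0.1],
  [0,-0.001,0.01,0.009,-0.001,-1.137,-0.1],
  [0,-0.001,0.01,0.009,-0.001,-1.137,-0.1],
  [0,-0.001,0.01,0.009,-0.001,-1.137,-0.1],
])

```text
time: 7.37
eef_pos: [0.5361, 0.1248, 0.1599]
eef_rot: [0.001, 1.0, 0.0, -0.0]
ft_force: [1.6, 0.1, -0.1]
gripper_width: 0.0469
finger_force: 0.0
```

Run:
```python
from h import *
S=snap('scene','s2');T=snap('top','t2')
X=cloud('scene',S[1]);o=sensors.get_obs()
# narrow handle as seen by scene: 4 visible: top face & front
roi=np.zeros(X.shape[:2],bool);roi[215:262,310:345]=1
m=roi&(X[...,2]>.05)&(X[...,2]<.085)&(cv2.cvtColor(S[0],cv2.COLOR_BGR2HSV)[...,1]<90)
ry=np.radians(7.7);e=np.array([[np.cos(ry),np.sin(ry)],[-np.sin(ry),np.cos(ry)]])
q=(X[m][:,:2]-[.536,.1247])@e.T;print(m.sum(),np.percentile(q,[3,50,97],0).round(4),X[m][:,2].max())
go([.536,.1247,.062],vert(np.radians(187.7))[:1])
# groove check in scene
L=(X-GC)@G;s=S[0]
for n,I in(('scene',S),('top',T)):
    L=(cloud(n,I[1])-GC)@G;k=(np.hypot(L[...,1],L[...,2])<.022)&(L[...,0]>-.05)
    dark=k&(I[0].max(2)<50);print(n,'knob x',np.percentile(L[dark][:,0],[2,50,98]).round(4),'y',np.percentile(L[dark][:,1],[3,97]).round(4))
    for a in np.arange(-.05,.06,.005):
        b=k&(L[...,0]>=a)&(L[...,0]<a+.005)
        if b.sum()>2: print(round(a,3),b.sum(),'r',np.median(np.hypot(L[b][:,1],L[b][:,2])).round(4),'y',L[b][:,1].min().round(4),L[b][:,1].max().round(4),'zmax',L[b][:,2].max().round(4))
a=S[0][120:200,190:290];b=S[0][170:290,280:400]
cv2.imwrite('pics/c3.png',np.hstack([cv2.resize(a,(437,350),interpolation=2),cv2.resize(b,(350,350),interpolation=2)]))
```

```text
134 [[-0.0008 -0.0114]
 [ 0.009   0.0025]
 [ 0.0137  0.0124]] 0.08184625616236321
goal [0.536  0.1247 0.062 ] row [-0.0002 -0.0002  0.0977] [ 0.001  -0.0011 -0.143 ] t 7.47 q [0.11 0.11 0.   1.46 0.   0.12] f [-0.2  0.  -0.2]
scene knob x [0.0197 0.048  0.0547] y [-0.0056  0.0185]
-0.05 14 r 0.0149 y 0.0086 0.0195 zmax 0.0118
-0.045 13 r 0.0154 y 0.0027 0.0159 zmax 0.0158
-0.04 16 r 0.016 y 0.0037 0.0172 zmax 0.0154
-0.035 18 r 0.015 y 0.0034 0.0189 zmax 0.0147
-0.03 17 r 0.0142 y 0.0023 0.0188 zmax 0.0157
-0.025 18 r 0.0144 y 0.0061 0.0173 zmax 0.0141
-0.02 13 r 0.0159 y 0.0031 0.0173 zmax 0.016
-0.015 29 r 0.0135 y -0.0055 0.017 zmax 0.0156
-0.01 31 r 0.0128 y -0.0106 0.0191 zmax 0.0154
-0.005 8 r 0.0074 y 0.0035 0.0106 zmax 0.0071
-0.0 7 r 0.0088 y 0.002 0.0124 zmax 0.0088
0.005 9 r 0.0113 y 0.0053 0.0132 zmax 0.01
0.01 12 r 0.0118 y 0.0007 0.0138 zmax 0.0127
0.015 15 r 0.0123 y 0.0015 0.0137 zmax 0.0124
0.02 10 r 0.0129 y -0.0031 0.0133 zmax 0.0143
0.025 9 r 0.0153 y 0.0036 0.0159 zmax 0.0148
0.03 18 r 0.0164 y 0.0081 0.0191 zmax 0.0147
0.035 14 r 0.0163 y 0.0007 0.0181 zmax 0.01
[... 466 characters left out ...]
zmax 0.0204
-0.02 14 r 0.0159 y -0.012 0.0148 zmax 0.0179
-0.015 21 r 0.0144 y -0.0137 0.0155 zmax 0.0183
-0.01 10 r 0.0115 y -0.0063 0.0102 zmax 0.0145
-0.005 8 r 0.0099 y -0.007 0.008 zmax 0.0168
-0.0 6 r 0.011 y -0.0088 0.0062 zmax 0.0145
0.005 13 r 0.0138 y -0.0105 0.012 zmax 0.0149
0.01 9 r 0.0134 y -0.007 0.0098 zmax 0.0143
0.015 11 r 0.0134 y -0.009 0.0105 zmax 0.0159
0.02 10 r 0.0127 y -0.0106 0.0121 zmax 0.0168
0.025 12 r 0.0167 y -0.0146 0.0134 zmax 0.0201
0.03 17 r 0.0172 y -0.0133 0.0152 zmax 0.0204
0.035 13 r 0.0163 y -0.0126 0.0162 zmax 0.0179
0.04 15 r 0.0163 y -0.014 0.0147 zmax 0.0192
0.045 24 r 0.0168 y -0.0131 0.016 zmax 0.0215
0.05 17 r 0.0105 y -0.0121 0.0136 zmax 0.0168
```

View pics/c3.png

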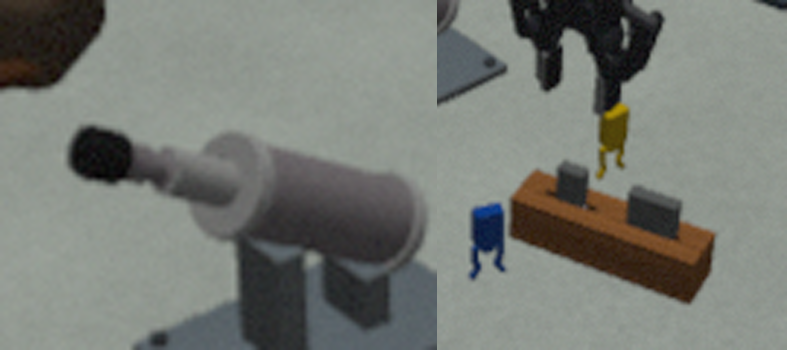

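The left crop shows the rod drawn out with the groove bare at (160,168) and the knob clear of it. The right crop shows the gripper above the rack, with the narrow handle at (573,183). I descend onto it.

>>> step_arm([
  [-0.002,0,0.03,0,0,-0.143,-0.1],
  [-0.002,0,0.06,0,0,-0.143,-0.1],
  [-0.002,0,0.08,0,0,-0.143,-0.1],
  [-0.002,0,0.093,0,0,-0.143,-0.1],
  [-0.002,0,0.098,0,0,-0.143,-0.1],
  [-0.002,0,0.098,0,0,-0.143,-0.1],
])

```text
time: 7.97
eef_pos: [0.5352, 0.1248, 0.0588]
eef_rot: [-0.066, 0.998, 0.0, -0.004]
ft_force: [-1.0, -1.1, 0.5]
gripper_width: 0.047
finger_force: 0.0
```

>>> step_arm([
  [0,0,0,0,0,0,0.6],
  [0,0,0,0,0,0,0.6],
  [0,0,0,0,0,0,0.6],
  [0,0,0,0,0,0,0.6],
  [0,0,0,0,0,0,0.6],
], force=60)

```text
time: 8.38
eef_pos: [0.5374, 0.1252, 0.0618]
eef_rot: [-0.067, 0.998, 0.0, -0.001]
ft_force: [0.4, -0.9, 5.7]
gripper_width: 0.025
finger_force: 59.5
```

>>> step_arm([
  [0,0,-0.02,0,0,0,0.6],
  [0,0,-0.045,0,0,0,0.6],
  [0,0,-0.08,0,0,0,0.6],
  [0,0,-0.12,0,0,0,0.6],
  [0,0,-0.16,0,0,0,0.6],
  [0,0,-0.2,0,0,0,0.6],
  [0,0,-0.2,0,0,0,0.6],
])

```text
time: 8.97
eef_pos: [0.5401, 0.1255, 0.2697]
eef_rot: [-0.068, 0.998, 0.001, 0.005]
ft_force: [0.8, 0.8, -0.0]
gripper_width: 0.025
finger_force: 61.2
```

Run:
```python
from h import *
o=sensors.get_obs();print(o['eef_pos'],o['gripper_width'],o['finger_force'])
H=GC+.035*G[:,2]   # tcp when home
go(H+.09*G[:,2],TG)
```

```text
[0.5401446  0.1254894  0.26972757] 0.025004830926929355 61.180490255355835
goal [ 0.5081 -0.1674  0.286 ] row [ 0.0711 -0.2859 -0.0172] [ 0.1031 -0.5424  0.3502] t 8.97 q [ 0.11  0.12  0.23  1.67  0.   -0.03] f [ 0.8  0.8 -0. ]
```

>>> step_arm([
  [0.071,-0.286,-0.017,0.103,-0.542,0.35,0.6],
  [0.071,-0.286,-0.017,0.103,-0.542,0.35,0.6],
  [0.071,-0.286,-0.017,0.103,-0.542,0.35,0.6],
  [0.071,-0.286,-0.017,0.103,-0.542,0.35,0.6],
  [0.071,-0.286,-0.017,0.103,-0.542,0.35,0.6],
  [0.071,-0.286,-0.017,0.103,-0.542,0.35,0.6],
  [0.071,-0.286,-0.017,0.103,-0.542,0.35,0.6],
  [0.071,-0.286,-0.017,0.103,-0.542,0.35,0.6],
])

```text
time: 9.63
eef_pos: [0.5023, -0.1747, 0.2755]
eef_rot: [0.112, 0.957, -0.036, 0.266]
ft_force: [-0.5, -0.2, -0.4]
gripper_width: 0.0249
finger_force: 61.2
```

Run:
```python
from h import *
go(GC+.115*G[:,2],TG)
```

```text
goal [ 0.5133 -0.1686  0.2775] row [-0.009   0.0085  0.003 ] [-0.0132 -0.016  -0.0051] t 9.63 q [-0.55 -0.5  -0.41  1.14  0.15 -0.27] f [-0.5 -0.2 -0.4]
```

>>> step_arm([
  [-0.009,0.008,0.003,-0.013,-0.016,-0.005,0.6],
  [-0.009,0.008,0.015,-0.013,-0.016,-0.005,0.6],
  [-0.009,0.008,0.027,-0.013,-0.016,-0.005,0.6],
  [-0.009,0.008,0.033,-0.013,-0.016,-0.005,0.6],
  [-0.009,0.008,0.033,-0.013,-0.016,-0.005,0.6],
  [-0.009,0.008,0.033,-0.013,-0.016,-0.005,0.6],
])

```text
time: 10.13
eef_pos: [0.5311, -0.1645, 0.2521]
eef_rot: [0.102, 0.956, -0.027, 0.274]
ft_force: [0.4, -0.8, 0.2]
gripper_width: 0.0251
finger_force: 61.2
```

```bash
cat > look.py <<'E'
from h import *
import sys
i=sys.argv[1]
go(GC+.035*G[:,2],TG)
S=snap('scene','s'+i);T=snap('top','t'+i)
o=sensors.get_obs();p=o['eef_pos'];R=Rn.from_quat(o['eef_rot']).as_matrix()
for n,I in(('scene',S),('top',T)):
    X=cloud(n,I[1]);Lt=(X-p)@R;L=(X-GC)@G
    # clip handle + arms in tool axes (beyond the fingertips)
    k=(abs(Lt[...,0])<.03)&(abs(Lt[...,1])<.03)&(Lt[...,2]>.012)&(Lt[...,2]<.056)&(np.hypot(L[...,1],L[...,2])>.02)
    for a in np.arange(.012,.056,.006):
        b=k&(Lt[...,2]>=a)&(Lt[...,2]<a+.006)
        if b.sum()>1: print(n,round(a,3),b.sum(),'groove x',np.percentile(L[b][:,0],[5,50,95]).round(4),'y',np.percentile(L[b][:,1],[5,50,95]).round(4))
a=S[0][110:190,190:290];b=T[0][170:250,290:370]
cv2.imwrite(f'pics/c{i}.png',np.hstack([cv2.resize(a,(450,360),interpolation=2),cv2.resize(b,(350,350),interpolation=2) if 0 else cv2.resize(b,(350,360),interpolation=2)]))
E
python3 look.py 4
```

```text
goal [ 0.5546 -0.1781  0.2097] row [ 0.0005 -0.0085  0.0497] [ 0.0104 -0.0013  0.009 ] t 10.13 q [-0.51 -0.46 -0.43  1.06  0.16 -0.25] f [ 0.4 -0.8  0.2]
scene 0.012 24 groove x [-0.002   0.0078  0.012 ] y [-0.0065  0.0145  0.0265]
scene 0.018 15 groove x [0.002  0.0048 0.0086] y [-0.0037  0.0125  0.0236]
scene 0.024 18 groove x [0.002  0.0054 0.0074] y [-0.0027  0.0113  0.0238]
scene 0.03 10 groove x [0.0026 0.004  0.0059] y [-0.004   0.0111  0.023 ]
scene 0.036 10 groove x [0.0034 0.0043 0.0063] y [-0.001   0.0188  0.0235]
scene 0.042 12 groove x [0.0001 0.0033 0.0068] y [-0.0026  0.0038  0.0207]
scene 0.048 11 groove x [0.001  0.0047 0.0077] y [-0.0026  0.0179  0.0252]
scene 0.054 3 groove x [0.0002 0.0036 0.0043] y [0.0009 0.0219 0.0235]
top 0.012 2 groove x [0.0071 0.0073 0.0075] y [-0.0043 -0.0001  0.0041]
top 0.024 4 groove x [0.0038 0.0045 0.0065] y [-0.0052  0.0084  0.0199]
top 0.036 6 groove x [-0.0006  0.0017  0.0037] y [-0.0026  0.0002  0.0159]
top 0.042 3 groove x [-0.0001  0.0028  0.0031] y [-0.0004  0.0215  0.0223]
top 0.048 2 groove x [0.0004 0.001  0.0017] y [-0.0054  0.0061  0.0177]
```

View pics/c4.png

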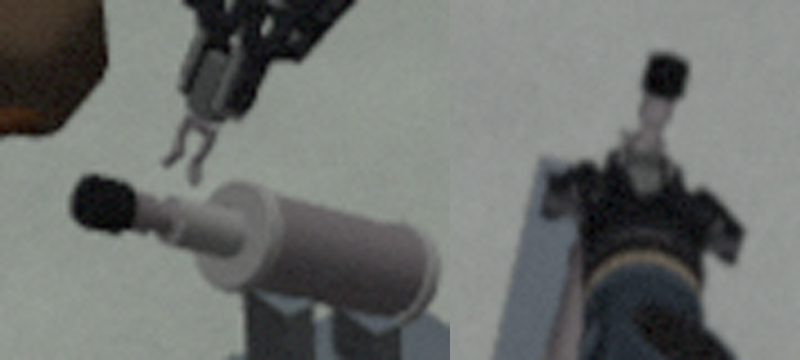

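The crop shows the clip held square above the rod, with its tips at left (170,165) and (193,180). It sits about 9 mm too far to +y of the groove at left (160,220). I correct that, then look at the numbers before pressing.

>>> step_arm([
  [0.002,-0.009,0.004,0.01,-0.001,0.009,0.6],
  [0.002,-0.009,0.01,0.01,-0.001,0.009,0.6],
  [0.002,-0.009,0.012,0.01,-0.001,0.009,0.6],
  [0.002,-0.009,0.012,0.01,-0.001,0.009,0.6],
  [0.002,-0.009,0.012,0.01,-0.001,0.009,0.6],
])

```text
time: 10.65
eef_pos: [0.5335, -0.1755, 0.2413]
eef_rot: [0.109, 0.955, -0.031, 0.274]
ft_force: [0.3, -0.5, -0.8]
gripper_width: 0.0247
finger_force: 61.2
```

```bash
python3 look.py 5
```

```text
goal [ 0.5546 -0.1781  0.2097] row [-0.0012  0.0023  0.038 ] [-0.0011  0.0007 -0.0014] t 10.65 q [-0.52 -0.45 -0.45  1.03  0.15 -0.25] f [ 0.3 -0.5 -0.8]
scene 0.012 20 groove x [-0.0028  0.0074  0.0105] y [-0.0121  0.0006  0.0117]
scene 0.018 16 groove x [-0.0012  0.0029  0.0054] y [-0.0143  0.0049  0.0107]
scene 0.024 15 groove x [0.001  0.0033 0.0058] y [-0.0138 -0.0003  0.0139]
scene 0.03 10 groove x [-0.0015  0.0027  0.0055] y [-0.013  -0.0012  0.0117]
scene 0.036 11 groove x [0.0011 0.0032 0.006 ] y [-0.0123 -0.0072  0.0122]
scene 0.042 12 groove x [0.0005 0.0027 0.0049] y [-0.012   0.0058  0.0134]
scene 0.048 9 groove x [-0.0021  0.0008  0.0047] y [-0.0168 -0.0127  0.0112]
top 0.024 3 groove x [0.0004 0.0018 0.002 ] y [-0.0111  0.0063  0.0091]
top 0.03 4 groove x [-0.      0.0002  0.0016] y [-0.0152 -0.0052  0.008 ]
top 0.036 4 groove x [0.0004 0.0019 0.0031] y [-0.0129 -0.0107  0.0038]
top 0.042 4 groove x [-0.0002  0.0004  0.0018] y [-0.013   0.006   0.0118]
top 0.048 3 groove x [-0.0007  0.0014  0.0253] y [-0.0143  0.0009  0.0052]
```

View pics/c5.png

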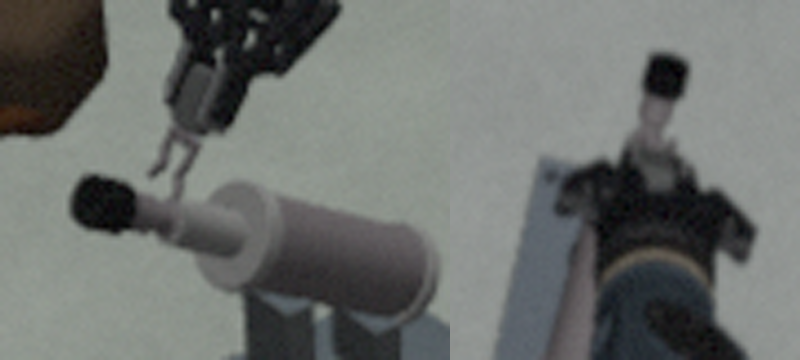

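The clip now sits over the groove within about 1 mm along the rod, with its tips at left (153,175) and (177,190). I advance along tool z with small steps.

>>> step_arm([
  [0,0.0015,0.006,0,0,0,0.6],
  [0,0.0015,0.012,0,0,0,0.6],
  [0,0.0015,0.018,0,0,0,0.6],
  [0,0.0015,0.023,0,0,0,0.6],
  [0,0.0015,0.024,0,0,0,0.6],
], force=80)

```text
time: 11.17
eef_pos: [0.5471, -0.1761, 0.2215]
eef_rot: [0.108, 0.955, -0.031, 0.275]
ft_force: [-1.9, 2.1, 2.1]
gripper_width: 0.025
finger_force: 81.1
```

Run:
```python
from h import *
o=sensors.get_obs();print(((o['eef_pos']-GC)@G).round(4),(o['ft_force']@G).round(1));go(GC+.035*G[:,2],TG)
```

```text
[-0.0003  0.0003  0.0491] [-0.9  1.6  3. ]
goal [ 0.5546 -0.1781  0.2097] row [-0.0003 -0.0003  0.0141] [ 0.0011  0.0023 -0.0004] t 11.17 q [-0.51 -0.41 -0.46  0.98  0.15 -0.24] f [-1.9  2.1  2.1]
```

>>> step_arm([
  [0,0,0.003,0,0,0,0.6],
  [0,0,0.005,0,0,0,0.6],
  [0,0,0.007,0,0,0,0.6],
  [0,0,0.007,0,0,0,0.6],
])

```text
time: 11.5
eef_pos: [0.5508, -0.177, 0.2153]
eef_rot: [0.108, 0.955, -0.031, 0.275]
ft_force: [4.7, 2.2, -0.9]
gripper_width: 0.0247
finger_force: 80.5
```

>>> step_arm([
  [0,0,0.002,0,0,0,0.6],
  [0,0,0.004,0,0,0,0.6],
  [0,0,0.005,0,0,0,0.6],
  [0,0,0.005,0,0,0,0.6],
])

```text
time: 11.83
eef_pos: [0.553, -0.1772, 0.2104]
eef_rot: [0.108, 0.955, -0.03, 0.275]
ft_force: [3.3, 4.4, -1.3]
gripper_width: 0.0251
finger_force: 80.6
```

Run:
```python
from h import *
o=sensors.get_obs();print(((o['eef_pos']-GC)@G).round(4),(o['ft_force']@G).round(1));go(GC+.035*G[:,2],TG)
```

```text
[-0.0011  0.0005  0.0365] [ 1.2  5.1 -2.3]
goal [ 0.5546 -0.1781  0.2097] row [-0.0011 -0.0005  0.0015] [ 0.0019  0.0011 -0.0006] t 11.83 q [-0.5  -0.39 -0.47  0.95  0.15 -0.24] f [ 3.3  4.4 -1.3]
```

>>> step_arm([
  [0,0,0.001,0,0,0,0.6],
  [0,0,0.002,0,0,0,0.6],
  [0,0,0.003,0,0,0,0.6],
  [0,0,0.003,0,0,0,0.6],
])

```text
time: 12.17
eef_pos: [0.5536, -0.1773, 0.2098]
eef_rot: [0.108, 0.955, -0.03, 0.274]
ft_force: [-9.5, 8.3, 9.0]
gripper_width: 0.0246
finger_force: 82.8
```

Run:
```python
from h import *
o=sensors.get_obs();print(((o['eef_pos']-GC)@G).round(4),(o['ft_force']@G).round(1));go(GC+.035*G[:,2],TG)
```

```text
[-0.0009  0.0005  0.0358] [-4.6  6.  13.5]
goal [ 0.5546 -0.1781  0.2097] row [-0.0009 -0.0005  0.0008] [ 0.0012  0.0005 -0.0007] t 12.17 q [-0.5  -0.39 -0.47  0.95  0.15 -0.24] f [-9.5  8.3  9. ]
```

>>> step_arm([
  [0,0,0.001,0,0,0,0.6],
  [0,0,0.003,0,0,0,0.6],
  [0,0,0.003,0,0,0,0.6],
])

```text
time: 12.42
eef_pos: [0.554, -0.1774, 0.2096]
eef_rot: [0.108, 0.955, -0.031, 0.274]
ft_force: [-23.8, 11.5, 19.7]
gripper_width: 0.0247
finger_force: 85.0
```

Run:
```python
from h import *
o=sensors.get_obs();print(((o['eef_pos']-GC)@G).round(4),(o['ft_force']@G).round(1),o['moment'])
```

```text
[-0.0007  0.0005  0.0354] [-11.4   5.9  30.4] [2.0842169  2.80645025 0.87595727]
```

It stops solidly at 30 N, well above the snap force, at the expected seated height. I ease off, release and back away.

>>> step_arm([
  [0,0,-0.004,0,0,0,0.6],
  [0,0,-0.005,0,0,0,-0.1],
  [0,0,-0.005,0,0,0,-0.1],
  [0,0,-0.005,0,0,0,-0.1],
  [0,0,-0.04,0,0,0,-0.1],
  [0,0,-0.08,0,0,0,-0.1],
  [0,0,-0.12,0,0,0,-0.1],
  [0,0,-0.12,0,0,0,-0.1],
])

```text
time: 13.08
eef_pos: [0.4944, -0.1665, 0.3185]
eef_rot: [0.108, 0.953, -0.035, 0.281]
ft_force: [0.9, -0.8, 2.8]
gripper_width: 0.047
finger_force: 0.0
```

```bash
cat > fin.py <<'E'
from h import *
o=sensors.get_obs();print(o['time'],((o['eef_pos']-GC)@G).round(4),(o['ft_force']@G).round(1),o['joint_positions'].round(2))
S=snap('scene','s6');T=snap('top','t6')
for n,I in(('scene',S),('top',T)):
    L=(cloud(n,I[1])-GC)@G
    for a in np.arange(-.02,.066,.006):
        k=(abs(L[...,0])<.025)&(abs(L[...,1])<.025)&(L[...,2]>=a)&(L[...,2]<a+.006)&((L[...,2]>.018)|(abs(L[...,0])<.008))
        if k.sum()>2: print(n,round(a,3),k.sum(),'x',np.percentile(L[k][:,0],[5,50,95]).round(4),'y',np.percentile(L[k][:,1],[5,50,95]).round(4))
    k=(np.hypot(L[...,1],L[...,2])<.022)&(L[...,0]>.02)&(I[0].max(2)<50);print('knob',np.percentile(L[k][:,0],[2,50,98]).round(4))
a=S[0][110:190,190:290];b=S[0][190:280,280:390]
cv2.imwrite('pics/c6.png',np.hstack([cv2.resize(a,(450,360),interpolation=2),cv2.resize(b,(350,360),interpolation=2)]))
E
python3 fin.py
```

```text
13.0833 [ 0.0057 -0.0021  0.1598] [ 2.4 -0.6  1.8] [-0.55 -0.54 -0.36  1.2   0.17 -0.28]
scene -0.02 8 x [0.0001 0.0043 0.0067] y [-0.0098  0.0037  0.0188]
scene -0.014 9 x [-0.0008  0.0031  0.0068] y [0.0067 0.0145 0.0165]
scene -0.008 7 x [-0.0071  0.0013  0.0041] y [0.0071 0.0103 0.0126]
scene -0.002 10 x [-0.0065  0.0021  0.0044] y [0.0084 0.0107 0.014 ]
scene 0.004 13 x [-0.0044  0.0013  0.0056] y [-0.0088  0.0116  0.0171]
scene 0.01 17 x [-0.0004  0.0024  0.0047] y [-0.0111  0.0039  0.0152]
scene 0.016 16 x [-0.0036  0.0037  0.0058] y [-0.0112  0.0027  0.0129]
scene 0.022 22 x [-0.0029  0.0044  0.0066] y [-0.0119  0.0071  0.0142]
scene 0.028 20 x [-0.0044  0.004   0.006 ] y [-0.0097  0.0058  0.0136]
scene 0.034 24 x [-0.007   0.0031  0.0068] y [-0.0079  0.0061  0.0127]
scene 0.04 23 x [-0.0034  0.0033  0.0062] y [-0.0118  0.006   0.0142]
scene 0.046 21 x [-0.0034  0.0017  0.005 ] y [-0.0124  0.0069  0.0134]
scene 0.052 11 x [-0.0071 -0.0001  0.0022] y [-0.0086  0.0018  0.0131]
knob [0.025  0.0483 0.0546]
top -0.014 4 x [-0.001   0.0009  0.0035] y [-0.0091  0.0142  0.0169]
top 0.004 11 x [-0.0006  0.0037  0.0066] y [-0.0117  0.0012  0.0103]
top 0.01 6 x [-0.0006  0.0012  0.0073] y [-0.0089  0.0016  0.009 ]
top 0.016 6 x [0.0002 0.0021 0.0062] y [-0.0013  0.0021  0.0128]
top 0.022 8 x [-0.0003  0.0024  0.0043] y [-0.0115 -0.0042  0.0113]
top 0.028 8 x [-0.      0.0024  0.0038] y [-0.0116  0.0021  0.0112]
top 0.034 9 x [-0.0016  0.0017  0.003 ] y [-0.0103  0.0003  0.0106]
top 0.04 9 x [-0.0028  0.0008  0.003 ] y [-0.0117 -0.0037  0.0092]
top 0.046 9 x [-0.0122 -0.0001  0.002 ] y [-0.0142 -0.0006  0.0102]
top 0.052 28 x [-0.0105 -0.0039  0.0022] y [-0.0111 -0.002   0.0095]
top 0.058 4 x [-0.0038 -0.0013  0.0023] y [-0.0049  0.002   0.0073]
knob [0.0275 0.0403 0.0507]
```

View pics/c6.png

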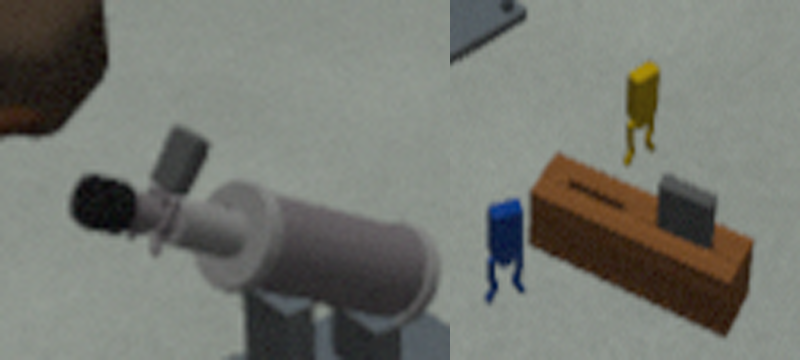

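The last crop shows the clip home on the groove, upright with its handle at left (180,160) and its tips below the rod at (155,250). The handle top measures 54 mm above the rod axis, as it should when seated. The knob is still fully out, and the wide clip and both look-alikes are where they were.

```bash
python3 -c "
from workcell import workorder
print(workorder.hand_in())"
```

```text
the job is handed in; nothing more can be done
None
```

The plunger is drawn out to its stop, the narrow clip is pressed home on the groove and released (it may lean 3–4° off square to the rod, by the depth readings), the wide clip stays in the rack, and the job was handed in at about 13 s; the hand-in returned no verdict.

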